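Change the worn wheel on a stub axle

ROBOT

A 6-joint arm with a two-finger parallel gripper is mounted at the origin on a cart in front of the work surface, level with it; the furniture and walls round the work are solid. World frame = base frame: x ahead of the robot, y to its left, z up, the work surface at z = 0. Lengths are in m, angles in degrees, forces in N, time in s.
With the tool pointing down it reaches from about 0.375 to 0.9 m from the base axis. Payload 3.1 kg.
Tool frame: the origin (TCP) lies on the centre line of the jaws, within the pads' length; the fingertips stand 8 mm ahead of it and the grasp point (between the pads) lies 11 mm behind it; z points along the fingers, y is the line along which they close (so a half turn about z gives the same grasp; the last joint's range is limited). The gripper opens to 87 mm and grips with 3 to 60 N. Pads are 19 mm wide; open, the fingers measure 117 mm over their backs; the gripper's body (75 mm by 190 mm) begins 51 mm behind the grasp point.
Start: joints at [-83.967, 30.224, 82.088, -0, 67.689, -10.227], TCP at [0.175, -0.6, 0.231] pointing down, gripper open.
Joint ranges: [-176.69, 176.69], [-43.24, 126.21], [12.49, 139.97], [-82, 262], [0, 151.66], [-163.58, 163.58]. Speed limits (degrees/s): [159.86, 159.86, 180, 180, 180, 180].

INTERFACE

Orientations are given as a 3x3 rotation matrix whose columns are the frame's x, y, z axes.
In Python, from rig import * gives the robot as it stands.
- The arm moves only by the tool step_arm, never from a script. Its argument "targets" is a list of rows, each a list of 5 numbers: the opening, from -1 (shut) to 1 (fully open), then the shift along the world's x, y, z normalised to -1 to 1, where 1 is 0.25 m, then the turn about the world's z normalised to -1 to 1, where 1 is 180 degrees. In form: [[fingers, x, y, z, turn], ...]. A call has 1 to 20 rows; each row is the pose to reach, as a shift and turn from the pose commanded when the call began, turning the shorter way round; what a row does not reach only later rows make up. A row lasts 1/10 s, in which the tool goes at most 50 mm and 8.59 degrees, less where a joint would pass 70% of its speed; a pose out of reach is approached as far as the arm can. A call with a number of a shift or a turn outside -1 to 1 is refused whole. A call with a gripper value outside its range is refused whole. The fingers move at their own pace and stop on an object; the grip force is fixed at half the most. Time passes only in rows, so rows that repeat a pose let the fingers close. It gives the time, the measured TCP pose, the force, the opening and the grip force at its end, in the units of the state.
- read_state(): the state, without advancing time (a new reading comes with each control period).
- capture(name): name is "scene" or "top" or "wrist"; returns a dict with "color" (420x560x3 uint8, red, green, blue), "mtx" (3x3 intrinsics, pixels), "pose" (4x4, takes a point from camera to world coordinates). Camera axes: x right, y down, z forward; pixel columns grow to the right and rows downward; lengths in m; the calibration is good to about 2 mm. A picture is of the moment at which its call begins. There is no depth.
- hand_in(): hands the job in; it is judged then, once.
The state is a dict: "time_s": time; "joint_positions": joint angles; "qvel": joint speeds; "tau": joint torques, N m; "position": TCP position; "tcp_rot": TCP orientation; "force": force on the tool from outside, world axes, zero at the start; "moment": the same for the moment, N m; "opening": opening from 0.0 (shut) to 1.0 (fully open); "grasp_force": force on a finger pad.
Only numpy, scipy, OpenCV 4.12 (cv2) and the standard library are available. Lean on these libraries where they do the work, as an engineer would, in place of code of your own. Each camera call takes 0.05 s, during which the arm holds its last target. There are 200 camera calls.

TASK

The wheel on the upright stub axle is worn: take off the collar and the spacer above it and set both aside flat in the steel parts tray, then lift off the worn wheel and put it in the wooden scrap box. Fit the spare wheel of the same size on the axle and put the spacer and then the collar back on top of it, each pushed or dropped fully down so that the stack sits closed as before. Leave the smaller wheel and the tape measure where they lie.

Things in the scene. Friction and masses are not known exactly. Their poses are not given: they have to be found in the camera images.
- stub_axle: Upright stub axle on a plate fixed to the bench. Plate 110 x 110 x 8 mm, four bolt heads (up to 15 mm high) at its corners; a grey boss, 34 mm across, ends in a flat shoulder at 45 mm height; above it the bright axle, 20 mm across, runs straight to 90 mm, then tapers to a nose 8 mm across at 104 mm. Worn wheel, spacer and collar start stacked on it. Origin: centre of the plate's underside; z up.
- worn_wheel: Worn wheel, now on the axle: black tyre, grey spoked hub, steel bush; 60 mm in diameter, 22 mm thick, bore 24 mm (slides freely on the axle), 0.12 kg. Starts with its underside on the shoulder, 45 mm above the bench. Origin: centre of its underside; z along its bore, up.
- spacer: Spacer: plain aluminium ring with a thin dark line around it, 44 mm outside diameter, 16 mm high, bore 24 mm, 0.06 kg. Starts on the worn wheel, underside 67 mm above the bench. Origin: centre of its underside; z along its bore, up.
- collar: Shaft collar: dark steel ring with a small set screw in its side, 32 mm outside diameter, 14 mm high, bore 24 mm, 0.05 kg, loose on the axle. Starts on the spacer, underside 83 mm above the bench. Origin: centre of its underside; z along its bore, up.
- spare_wheel: Spare wheel, the same as the worn one (60 mm diameter, 22 mm thick, bore 24 mm, 0.12 kg), lying flat on the bare bench nearer to the robot. Origin: centre of its underside; z along its bore, up.
- small_wheel: Smaller wheel of the same look, lying flat on the bench: 46 mm in diameter, 18 mm thick, bore 14 mm. It does not fit and is to be left alone. Origin: centre of its underside.
- parts_tray: Shallow open tray of bright steel, 150 mm along its own x, 220 mm along its own y, rim 16 mm high, walls 3 mm (6 mm at the rolled rim), its flat inner floor 3 mm above the bench; fixed. Empty at the start. Origin: centre of its underside.
- scrap_box: Shallow open box of light wood, 140 mm along its own x, 160 mm along its own y, 40 mm high, walls and floor 6 mm thick; fixed. Empty at the start. Origin: centre of its underside.
- tape_measure: Yellow tape measure, 74 x 71 x 36 mm, lying on the bench near the spare wheels; to be left alone. Origin: centre of its underside.

How it is judged:
By the outcome, as a careful person would: the job done as asked, in the order asked, and still so for the second after the job is handed in, with the robot touching nothing.
It also fails if it takes over 136 s, if anything falls off the work surface, if the arm or the gripper's body presses on something with over 40 N, if the wrist force passes 120 N, or if a joint passes its speed limit or range.

## Working session

There is one attempt and no reset: what is moved stays moved. The work goes in short steps, Python scripts to look and compute and a tool call to move; the robot and the scene stay as the last step left them, time stands still between calls to the robot, and variables do not carry over. Pictures are saved under pics/ and viewed, at most 17 in all, crops included, and the job is handed in when it is done.

Besides the shell and the picture viewer there is one more tool, called after "Request:" as a command line: name --pt "numbers of a row" for each row, then --argument value for the rest. step_arm: Moves the arm, as the interface text tells. Scaled input: -1 to 1 covers 0.25 m each way for a shift and 180 degrees each way for a turn. Its arguments: {"type":"object","properties":{"targets":{"type":"array","items":{"type":"array","items":{"type":"number"}}}},"required":["targets"]}

```bash
mkdir -p pics; cat > h.py <<'E'
from rig import *
import numpy as np, cv2
def snap(cam,fn=None):
    c=capture(cam)
    if fn: cv2.imwrite('pics/'+fn,cv2.cvtColor(c['color'],cv2.COLOR_RGB2BGR))
    return c
def ray(c,u,v,z):
    d=c['pose'][:3,:3]@np.linalg.solve(c['mtx'],[u,v,1.]); o=c['pose'][:3,3]
    return o+d*(z-o[2])/d[2]
def proj(c,p):
    q=np.linalg.inv(c['pose'])@np.append(p,1); q=c['mtx']@q[:3]; return q[:2]/q[2]
E
python3 - <<'E'
from h import *
for n in('top','scene'):
    c=snap(n,n+'0.png'); print(n,c['mtx'].round(1).tolist(),c['pose'].round(3).tolist())
s=read_state(); print(s['position'],s['tcp_rot'],s['opening'])
E
```

```text
top [[448.2, 0.0, 286.7], [0.0, 448.2, 203.2], [0.0, 0.0, 1.0]] [[-0.002, -0.983, 0.182, 0.355], [-0.999, -0.005, -0.038, 0.018], [0.038, -0.182, -0.983, 0.999], [0.0, 0.0, 0.0, 1.0]]
scene [[516.5, 0.0, 281.4], [0.0, 516.5, 206.4], [0.0, 0.0, 1.0]] [[-0.889, 0.389, -0.243, 0.869], [0.459, 0.76, -0.461, 0.679], [0.006, -0.521, -0.853, 1.316], [0.0, 0.0, 0.0, 1.0]]
[ 0.17495768 -0.59935259  0.22968309] [[ 9.60003621e-01  2.79987524e-01 -1.85788312e-04]
 [ 2.79987355e-01 -9.60001767e-01  1.92038689e-03]
 [ 3.59327261e-04 -1.89559674e-03 -9.99998139e-01]] 1.0006626963058007
```

View pics/top0.png

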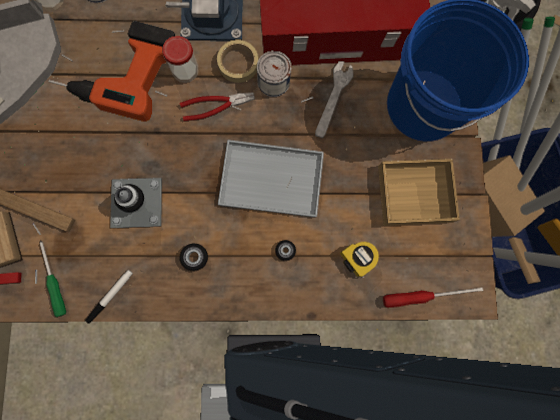

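View pics/scene0.png

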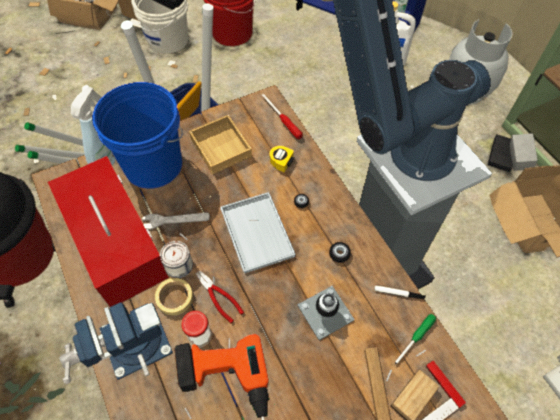

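Top view: stack at about (130,197) on the plate centred at (136,202), spare wheel at (194,257), small wheel at (285,250), tray at (271,179), box at (420,191), tape at (361,257). Scene view: stack at (327,302), spare wheel at (340,252). I'll zoom in to measure.

```bash
python3 - <<'E'
from h import *
t=snap('top');s=snap('scene')
a=cv2.resize(t['color'][165:285,95:225],None,fx=3,fy=4.6*120*0+3,interpolation=cv2.INTER_CUBIC)
b=cv2.resize(s['color'][235:345,290:390],None,fx=3.9,fy=3.9,interpolation=cv2.INTER_CUBIC)
H=max(a.shape[0],b.shape[0]);im=np.zeros((H,a.shape[1]+b.shape[1],3),np.uint8)
im[:a.shape[0],:a.shape[1]]=a;im[:b.shape[0],a.shape[1]:]=b
cv2.imwrite('pics/z.png',im[...,::-1])
for n,(u,v) in dict(tl=(224,142),tr=(323,152),br=(317,216),bl=(219,207)).items(): print('tray',n,ray(t,u,v,.016).round(3))
for u,v in ((383,163),(453,159),(458,219),(387,223)): print('box',ray(t,u,v,.04).round(3))
for c,uv,z in((t,(194,257),.022),(s,(340,252),.022),(t,(136,202.5),.008),(s,(326,313),.008),(t,(285,250),.018),(t,(361,257),.036)): print(uv,ray(c,*uv,z).round(4))
E
```

```text
tray tl [0.678 0.123 0.016]
tray tr [ 0.657 -0.103  0.016]
tray br [ 0.508 -0.087  0.016]
tray bl [0.528 0.131 0.016]
box [ 0.625 -0.234  0.04 ]
box [ 0.636 -0.393  0.04 ]
box [ 0.499 -0.395  0.04 ]
box [ 0.49  -0.237  0.04 ]
(194, 257) [0.417 0.181 0.022]
(340, 252) [0.4224 0.187  0.022 ]
(136, 202.5) [0.5383 0.3156 0.008 ]
(326, 313) [0.5419 0.3189 0.008 ]
(285, 250) [ 0.4326 -0.0153  0.018 ]
(361, 257) [ 0.4163 -0.1784  0.036 ]
```

View pics/z.png

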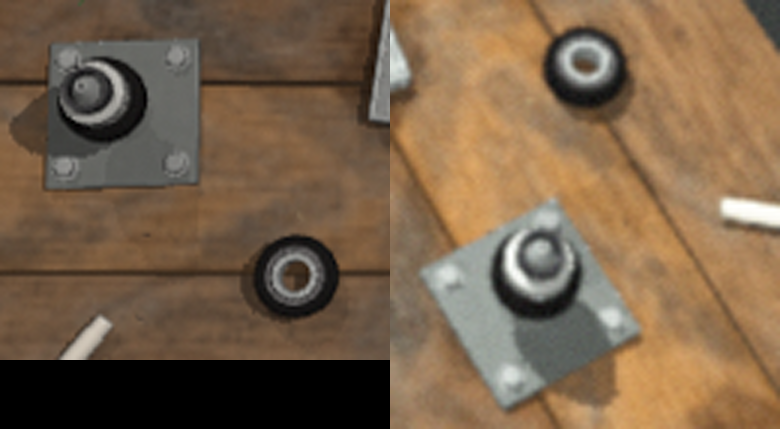

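```bash
python3 - <<'E'
from h import *
t=snap('top');s=snap('scene')
T=lambda u,v:(u/3+95-.33,v/3+165-.33); S=lambda u,v:((u-390)/3.9+290-.37,v/3.9+235-.37)
m=lambda c,f,P,z:np.mean([ray(c,*f(*p),z) for p in P],0).round(4)
print(m(t,T,[(48,42),(198,39),(199,183),(47,189)],.008),m(s,S,[(555,200),(640,335),(508,408),(421,270)],.008))
print('nose',ray(t,*T(80,86),.104),ray(s,*S(545,245),.104))
print('spare',m(t,T,[(295,277)],.02),m(s,S,[(585,65)],.02))
E
```

```text
[0.539  0.3162 0.008 ] [0.5411 0.3162 0.008 ]
nose [0.53915468 0.31702896 0.104     ] [0.53835349 0.31430366 0.104     ]
spare [0.4171 0.1834 0.02  ] [0.4215 0.1839 0.02  ]
```

Request:
step_arm --pt "1 0.0 0.5 0.2 -0.09" --pt "1 0.5 1 0.2 -0.09" --pt "1 0.9 1 0.2 -0.09" --pt "1 0.9 1 0.2 -0.09" --pt "1 0.9 1 0.2 -0.09" --pt "1 0.9 1 0.2 -0.09" --pt "1 0.9 1 0.2 -0.09" --pt "1 0.9 1 0.2 -0.09" --pt "1 0.9 1 0.2 -0.09" --pt "1 0.9 1 0.2 -0.09"

```text
time_s: 1.3
position: [0.3993, -0.3505, 0.2804]
tcp_rot: [[1.0, 0.001, -0.001], [0.001, -1.0, -0.0], [-0.001, 0.0, -1.0]]
force: [-0.3, -0.3, -0.5]
opening: 0.998
grasp_force: 0.0
```

Request:
step_arm --pt "1 0 1 0 0" --pt "1 0 1 0 0" --pt "1 0 1 0 0" --pt "1 0 1 0 0" --pt "1 0 1 0 0" --pt "1 0 1 0 0" --pt "1 0 1 0 0" --pt "1 0 1 0 0"

```text
time_s: 2.1
position: [0.4004, -0.102, 0.2807]
tcp_rot: [[1.0, -0.001, 0.001], [-0.001, -1.0, -0.001], [0.001, 0.001, -1.0]]
force: [0.0, -0.6, 0.9]
opening: 1.003
grasp_force: 0.0
```

Request:
step_arm --pt "1 0.2 1 0 0" --pt "1 0.2 1 0 0" --pt "1 0.2 1 0 0" --pt "1 0.2 1 0 0" --pt "1 0.2 1 0 0" --pt "1 0.2 1 0 0" --pt "1 0.2 1 0 0" --pt "1 0.2 1 0 0"

```text
time_s: 2.9
position: [0.4504, 0.148, 0.2802]
tcp_rot: [[1.0, -0.001, -0.001], [-0.002, -1.0, -0.001], [-0.001, 0.001, -1.0]]
force: [0.3, -0.8, -0.2]
opening: 0.999
grasp_force: 0.0
```

Request:
step_arm --pt "1 0.36 0.664 0 0" --pt "1 0.36 0.664 0 0" --pt "1 0.36 0.664 0 0" --pt "1 0.36 0.664 0 0" --pt "1 0.36 0.664 -0.284 0" --pt "1 0.36 0.664 -0.284 0" --pt "1 0.36 0.664 -0.284 0" --pt "1 0.36 0.664 -0.284 0"

```text
time_s: 3.7
position: [0.5412, 0.314, 0.2098]
tcp_rot: [[1.0, -0.002, -0.0], [-0.002, -1.0, -0.0], [-0.0, 0.0, -1.0]]
force: [-0.4, -0.1, 1.1]
opening: 0.997
grasp_force: 0.0
```

```bash
python3 - <<'E'
from h import *
w=snap('wrist','w1.png'); print(w['pose'].round(3).tolist(),w['mtx'][0,0]); print(proj(w,[.5395,.316,.104]),read_state()['position'])
E
```

```text
[[-0.002, -0.957, -0.291, 0.621], [-1.0, 0.002, 0.0, 0.315], [0.001, 0.291, -0.957, 0.365], [0.0, 0.0, 0.0, 1.0]] 374.33554188398045
[276.71712846 215.62020468] [0.54176181 0.31455558 0.2109467 ]
```

View pics/w1.png

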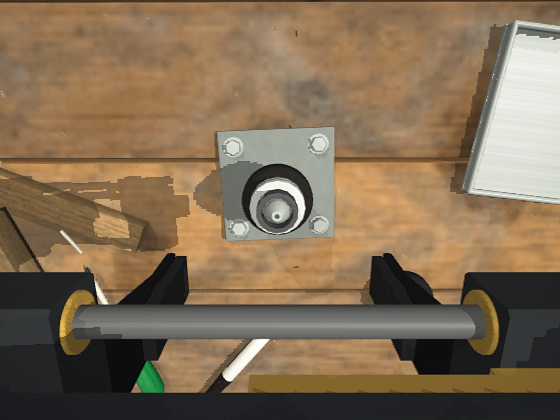

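Wrist view: axle nose at (277,214), predicted (276.7,215.6), so the stack position is good to about 1 mm. Grasp the collar.

Request:
step_arm --pt "1 0 0 -0.2 0" --pt "1 0 0 -0.4 0" --pt "1 0 0 -0.44 0" --pt "1 0 0 -0.466 0" --pt "1 0 0 -0.466 0" --pt "1 0 0 -0.466 0" --pt "1 0 0 -0.466 0" --pt "-1 0 0 -0.466 0" --pt "-1 0 0 -0.466 0" --pt "-1 0 0 -0.466 0" --pt "-1 0 0 -0.466 0" --pt "-1 0 0 -0.466 0" --pt "-1 0 0 -0.466 0" --pt "-1 0 0 -0.466 0" --pt "-1 0 0 -0.466 0" --pt "-1 0 0 -0.466 0"

```text
time_s: 5.35
position: [0.54, 0.316, 0.093]
tcp_rot: [[1.0, 0.001, -0.0], [0.001, -1.0, -0.0], [-0.0, 0.0, -1.0]]
force: [0.4, -0.1, -0.7]
opening: 0.35
grasp_force: 30.0
```

Request:
step_arm --pt "-1 0 0 0.05 0" --pt "-1 0 0 0.1 0" --pt "-1 0 0 0.2 0" --pt "-1 0 0 0.3 0" --pt "-1 0 0 0.3 0" --pt "-1 0.22 -0.984 0.3 0" --pt "-1 0.22 -0.984 0.3 0" --pt "-1 0.22 -0.984 0.3 0" --pt "-1 0.22 -0.984 0.3 0" --pt "-1 0.22 -0.984 0.3 0" --pt "-1 0.22 -0.984 0.3 0" --pt "-1 0.22 -0.984 0.3 0" --pt "-1 0.22 -0.984 0.3 0" --pt "-1 0.22 -0.984 0.3 0"

```text
time_s: 6.75
position: [0.5944, 0.0717, 0.1679]
tcp_rot: [[1.0, 0.003, -0.001], [0.003, -1.0, 0.0], [-0.001, -0.0, -1.0]]
force: [0.0, 0.2, -0.5]
opening: 0.349
grasp_force: 30.0
```

```bash
python3 - <<'E'
from h import *
w=snap('wrist','w2.png');s=read_state(); print(s['position'],s['opening'],s['grasp_force'])
E
```

```text
[0.59443056 0.07171461 0.16796496] 0.35007742571213213 29.999787686392665
```

View pics/w2.png

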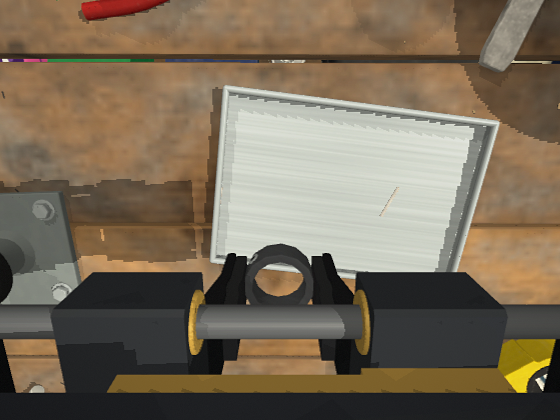

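The collar is held level between the fingers at (279,275), above the tray. Set it down and release partly.

Request:
step_arm --pt "-1 0 0 -0.2 0" --pt "-1 0 0 -0.4 0" --pt "-1 0 0 -0.52 0" --pt "-1 0 0 -0.58 0" --pt "-1 0 0 -0.6 0" --pt "-1 0 0 -0.612 0" --pt "-1 0 0 -0.618 0" --pt "-1 0 0 -0.618 0" --pt "-1 0 0 -0.618 0"

```text
time_s: 7.7
position: [0.5959, 0.07, 0.0148]
tcp_rot: [[1.0, 0.001, 0.002], [0.001, -1.0, -0.0], [0.002, 0.0, -1.0]]
force: [0.2, 0.5, 0.8]
opening: 0.352
grasp_force: 30.0
```

Request:
step_arm --pt "0.2 0 0 0 0" --pt "0.2 0 0 0 0" --pt "0.2 0 0 0 0" --pt "0.2 0 0 0 0" --pt "0.2 0 0 0.1 0" --pt "0.2 0 0 0.3 0" --pt "0.2 0 0 0.5 0" --pt "0.2 0 0 0.62 0" --pt "1 -0.22 0.984 0.62 0" --pt "1 -0.22 0.984 0.62 0" --pt "1 -0.22 0.984 0.62 0" --pt "1 -0.22 0.984 0.62 0" --pt "1 -0.22 0.984 0.62 0" --pt "1 -0.22 0.984 0.62 0" --pt "1 -0.22 0.984 0.62 0" --pt "1 -0.22 0.984 0.62 0" --pt "1 -0.22 0.984 0.62 0"

```text
time_s: 9.4
position: [0.5406, 0.3144, 0.1685]
tcp_rot: [[1.0, -0.001, -0.0], [-0.001, -1.0, -0.0], [-0.0, 0.0, -1.0]]
force: [0.1, -0.4, 0.3]
opening: 0.997
grasp_force: 0.0
```

```bash
python3 - <<'E'
from h import *
t=snap('top');w=snap('wrist');print(read_state()['position'])
a=cv2.resize(t['color'][130:225,100:330],None,fx=2.4,fy=2.4,interpolation=cv2.INTER_CUBIC)
b=w['color'][:330]
im=np.zeros((a.shape[0]+330,560,3),np.uint8);im[:a.shape[0],:a.shape[1]]=a[:,:560];im[a.shape[0]:]=b
cv2.imwrite('pics/c1.png',im[...,::-1])
E
```

```text
[0.54065281 0.31443528 0.16852376]
```

View pics/c1.png

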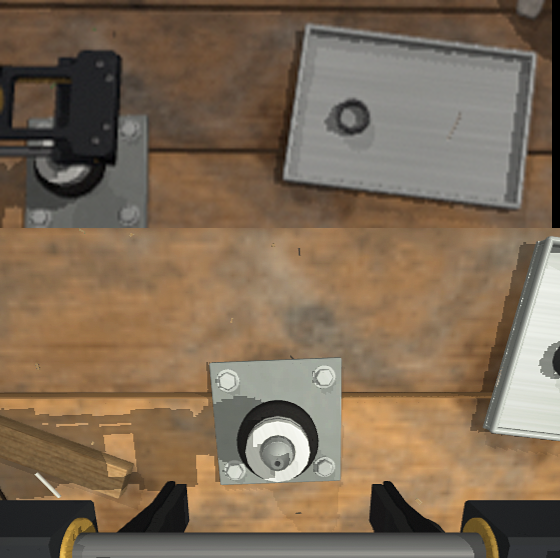

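The collar lies flat in the tray (top crop 350,117), and the spacer is exposed on the axle. Grasp the spacer next.

Request:
step_arm --pt "1 0 0 -0.2 0" --pt "1 0 0 -0.32 0" --pt "1 0 0 -0.366 0" --pt "1 0 0 -0.366 0" --pt "1 0 0 -0.366 0" --pt "-1 0 0 -0.366 0" --pt "-1 0 0 -0.366 0" --pt "-1 0 0 -0.366 0" --pt "-1 0 0 -0.366 0" --pt "-1 0 0 -0.366 0" --pt "-1 0 0 -0.366 0" --pt "-1 0 0 -0.366 0" --pt "-1 0 0 -0.366 0" --pt "-1 0 0 -0.35 0" --pt "-1 0 0 -0.3 0" --pt "-1 0 0 -0.2 0" --pt "-1 0 0 -0.1 0" --pt "-1 0 0 0 0" --pt "-1 0 0 0 0" --pt "-1 0 0 0 0"

```text
time_s: 11.5
position: [0.5402, 0.3161, 0.1695]
tcp_rot: [[1.0, 0.001, 0.002], [0.001, -1.0, 0.001], [0.002, -0.001, -1.0]]
force: [-0.1, -0.2, -1.0]
opening: 0.499
grasp_force: 30.0
```

Request:
step_arm --pt "-1 0.2 -0.7 0 0" --pt "-1 0.2 -0.7 0 0" --pt "-1 0.2 -0.7 0 0" --pt "-1 0.2 -0.7 0 0" --pt "-1 0.2 -0.7 0 0" --pt "-1 0.2 -0.7 0 0"

```text
time_s: 12.1
position: [0.5892, 0.1403, 0.1671]
tcp_rot: [[1.0, -0.001, -0.003], [-0.001, -1.0, 0.0], [-0.003, -0.0, -1.0]]
force: [-0.5, 0.6, -1.4]
opening: 0.498
grasp_force: 30.0
```

Request:
step_arm --pt "-1 0 -0.7 0 0" --pt "-1 0 -0.7 0 0" --pt "-1 0 -0.7 0 0" --pt "-1 0 -0.7 0 0" --pt "-1 0 -0.7 0 0" --pt "-1 0 -0.7 0 0" --pt "-1 0 -0.7 -0.2 0" --pt "-1 0 -0.7 -0.4 0" --pt "-1 0 -0.7 -0.52 0" --pt "-1 0 -0.7 -0.58 0" --pt "-1 0 -0.7 -0.6 0" --pt "-1 0 -0.7 -0.612 0" --pt "-1 0 -0.7 -0.616 0" --pt "-1 0 -0.7 -0.616 0" --pt "-1 0 -0.7 -0.616 0"

```text
time_s: 13.6
position: [0.5909, -0.0342, 0.0159]
tcp_rot: [[1.0, 0.001, 0.002], [0.001, -1.0, -0.001], [0.002, 0.001, -1.0]]
force: [-0.6, 0.4, -0.8]
opening: 0.499
grasp_force: 30.0
```

Request:
step_arm --pt "0.45 0 0 0 0" --pt "0.45 0 0 0 0" --pt "0.45 0 0 0 0" --pt "0.45 0 0 0 0" --pt "0.45 0 0 0.1 0" --pt "0.45 0 0 0.3 0" --pt "0.45 0 0 0.5 0" --pt "0.45 0 0 0.616 0" --pt "1 -0.2 0.7 0.616 0" --pt "1 -0.2 0.7 0.616 0" --pt "1 -0.2 0.7 0.616 0" --pt "1 -0.2 0.7 0.616 0" --pt "1 -0.2 0.7 0.616 0" --pt "1 -0.2 0.7 0.616 0" --pt "1 -0.2 0.7 0.616 0"

```text
time_s: 15.1
position: [0.5406, 0.1402, 0.1685]
tcp_rot: [[1.0, 0.0, 0.0], [0.0, -1.0, -0.0], [0.0, 0.0, -1.0]]
force: [0.1, -0.2, 0.3]
opening: 0.996
grasp_force: 0.0
```

Request:
step_arm --pt "1 0 0.7 0 0" --pt "1 0 0.7 0 0" --pt "1 0 0.7 0 0" --pt "1 0 0.7 0 0" --pt "1 0 0.7 0 0" --pt "1 0 0.7 0 0" --pt "1 0 0.7 0 0" --pt "1 0 0.7 0 0"

```text
time_s: 15.9
position: [0.5405, 0.3141, 0.1685]
tcp_rot: [[1.0, -0.002, -0.0], [-0.002, -1.0, -0.0], [-0.0, 0.0, -1.0]]
force: [-0.5, 0.3, 0.0]
opening: 0.998
grasp_force: 0.0
```

```bash
python3 - <<'E'
from h import *
t=snap('top');w=snap('wrist');print(read_state()['position'])
a=cv2.resize(t['color'][130:225,100:330],None,fx=2.4,fy=2.4,interpolation=cv2.INTER_CUBIC)
b=w['color'][:330]
im=np.zeros((a.shape[0]+330,560,3),np.uint8);im[:a.shape[0],:a.shape[1]]=a[:,:560];im[a.shape[0]:]=b
cv2.imwrite('pics/c2.png',im[...,::-1])
E
```

```text
[0.54041987 0.31464475 0.16863587]
```

View pics/c2.png

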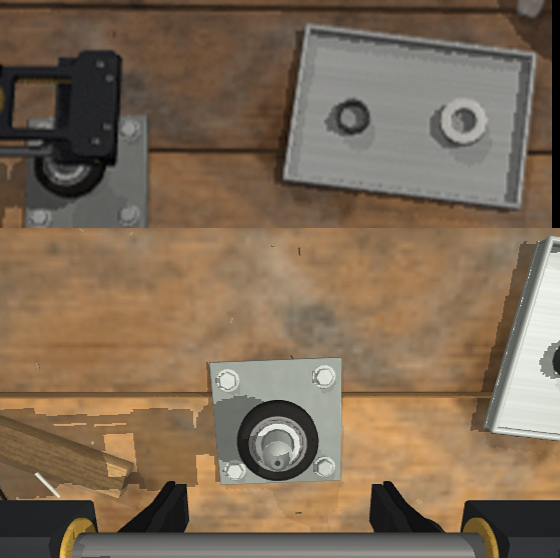

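Collar and spacer lie flat in the tray and the worn wheel is bare on the axle. Grasp and lift it.

Request:
step_arm --pt "1 0 0 -0.2 0" --pt "1 0 0 -0.4 0" --pt "1 0 0 -0.44 0" --pt "1 0 0 -0.464 0" --pt "1 0 0 -0.464 0" --pt "1 0 0 -0.464 0" --pt "-1 0 0 -0.464 0" --pt "-1 0 0 -0.464 0" --pt "-1 0 0 -0.464 0" --pt "-1 0 0 -0.464 0" --pt "-1 0 0 -0.464 0" --pt "-1 0 0 -0.464 0" --pt "-1 0 0 -0.464 0" --pt "-1 0 0 -0.44 0" --pt "-1 0 0 -0.4 0" --pt "-1 0 0 -0.2 0" --pt "-1 0 0 0 0" --pt "-1 0 0 0 0" --pt "-1 0 0 0 0" --pt "-1 0 0 0 0"

```text
time_s: 18.0
position: [0.5388, 0.3156, 0.1676]
tcp_rot: [[1.0, 0.001, -0.003], [0.001, -1.0, -0.001], [-0.003, 0.001, -1.0]]
force: [0.2, -0.4, -0.6]
opening: 0.68
grasp_force: 30.0
```

Request:
step_arm --pt "-1 0 -0.8 0 0" --pt "-1 0 -0.8 0 0" --pt "-1 0 -0.8 0 0" --pt "-1 0 -0.8 0 0" --pt "-1 0 -0.8 0 0" --pt "-1 0 -0.8 0 0"

```text
time_s: 18.6
position: [0.539, 0.1149, 0.167]
tcp_rot: [[1.0, -0.002, -0.004], [-0.002, -1.0, 0.001], [-0.004, -0.001, -1.0]]
force: [-0.8, 0.7, -0.5]
opening: 0.678
grasp_force: 30.0
```

Request:
step_arm --pt "-1 0 -0.9 0 0" --pt "-1 0 -0.9 0 0" --pt "-1 0 -0.9 0 0" --pt "-1 0 -0.9 0 0" --pt "-1 0 -0.9 0 0" --pt "-1 0 -0.9 0 0"

```text
time_s: 19.2
position: [0.5408, -0.1108, 0.1677]
tcp_rot: [[1.0, -0.001, 0.0], [-0.001, -1.0, -0.0], [0.0, 0.0, -1.0]]
force: [0.6, 0.9, -0.5]
opening: 0.675
grasp_force: 30.0
```

Request:
step_arm --pt "-1 0.09 -0.82 0 0" --pt "-1 0.09 -0.82 0 0" --pt "-1 0.09 -0.82 0 0" --pt "-1 0.09 -0.82 0 0" --pt "-1 0.09 -0.82 0 0" --pt "-1 0.09 -0.82 0 0" --pt "-1 0.09 -0.82 0 0"

```text
time_s: 19.9
position: [0.5624, -0.3106, 0.1675]
tcp_rot: [[1.0, 0.003, -0.002], [0.003, -1.0, 0.003], [-0.002, -0.003, -1.0]]
force: [-0.1, -0.3, -0.7]
opening: 0.676
grasp_force: 30.0
```

```bash
python3 - <<'E'
from h import *
w=snap('wrist','w3.png');print(read_state()['position'])
E
```

```text
[ 0.56243466 -0.3105169   0.16776683]
```

View pics/w3.png

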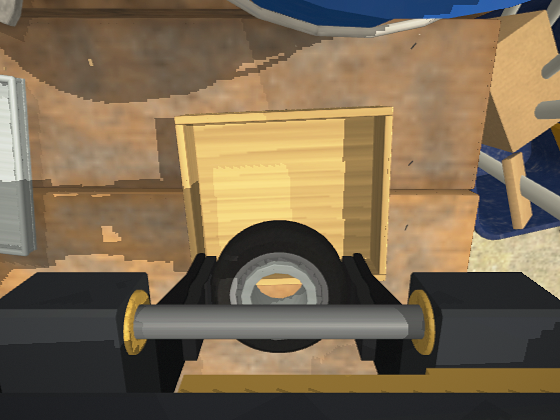

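The worn wheel is level in the jaws, centred over the scrap box. Lower it and release.

Request:
step_arm --pt "-1 0 0 -0.2 0" --pt "-1 0 0 -0.4 0" --pt "-1 0 0 -0.52 0" --pt "-1 0 0 -0.57 0" --pt "-1 0 0 -0.595 0" --pt "-1 0 0 -0.608 0" --pt "-1 0 0 -0.608 0" --pt "-1 0 0 -0.608 0" --pt "0.65 0 0 -0.608 0" --pt "0.65 0 0 -0.608 0" --pt "0.65 0 0 -0.608 0" --pt "0.65 0 0 -0.608 0" --pt "0.65 0 0 -0.5 0" --pt "0.65 0 0 -0.3 0" --pt "0.65 0 0 -0.1 0" --pt "0.65 0 0 0 0" --pt "1 -0.3 0.7 0 0" --pt "1 -0.4 1 0 0" --pt "1 -0.5 1 0 0" --pt "1 -0.5 1 0 0"

```text
time_s: 21.95
position: [0.4751, -0.1324, 0.1688]
tcp_rot: [[1.0, 0.0, 0.001], [0.0, -1.0, -0.0], [0.001, 0.0, -1.0]]
force: [0.7, 0.6, -0.3]
opening: 0.993
grasp_force: 0.0
```

Request:
step_arm --pt "1 0 0 0 0" --pt "1 0 0 0 0" --pt "1 0 0 0 0"

```text
time_s: 22.25
position: [0.4776, -0.1351, 0.169]
tcp_rot: [[1.0, 0.001, 0.002], [0.001, -1.0, -0.001], [0.002, 0.001, -1.0]]
force: [0.1, 0.7, 0.1]
opening: 1.001
grasp_force: 0.0
```

Request:
step_arm --pt "1 -0.23 0.7 0 0" --pt "1 -0.23 0.7 0 0" --pt "1 -0.23 0.7 0 0" --pt "1 -0.23 0.7 0 0" --pt "1 -0.23 0.7 0 0" --pt "1 -0.23 0.7 0 0" --pt "1 -0.23 0.7 0 0"

```text
time_s: 22.95
position: [0.4208, 0.0396, 0.1687]
tcp_rot: [[1.0, -0.0, 0.002], [-0.0, -1.0, -0.001], [0.002, 0.001, -1.0]]
force: [-0.2, -0.6, 0.9]
opening: 1.001
grasp_force: 0.0
```

Request:
step_arm --pt "1 0 0.57 0 0" --pt "1 0 0.57 0 0" --pt "1 0 0.57 0 0" --pt "1 0 0.57 0 0" --pt "1 0 0.57 0 0" --pt "1 0 0.57 0 0" --pt "1 0 0.57 0 0"

```text
time_s: 23.65
position: [0.4192, 0.1819, 0.1685]
tcp_rot: [[1.0, -0.002, -0.0], [-0.002, -1.0, -0.0], [-0.0, 0.0, -1.0]]
force: [-0.4, -0.5, 0.2]
opening: 0.996
grasp_force: 0.0
```

```bash
python3 - <<'E'
from h import *
w=snap('wrist');t=snap('top');p=read_state()['position'];print(p, proj(w,[.4193,.1837,.022]))
a=cv2.resize(t['color'][130:240,210:470],None,fx=2.15,fy=2.15,interpolation=cv2.INTER_CUBIC)
im=np.zeros((a.shape[0]+330,560,3),np.uint8);im[:a.shape[0],:a.shape[1]]=a[:,:560];im[a.shape[0]:]=w['color'][:330]
print(a.shape);cv2.imwrite('pics/c3.png',im[...,::-1])
E
```

```text
[0.4190241  0.18223302 0.16854159] [277.26419063 198.92091132]
(236, 559, 3)
```

View pics/c3.png

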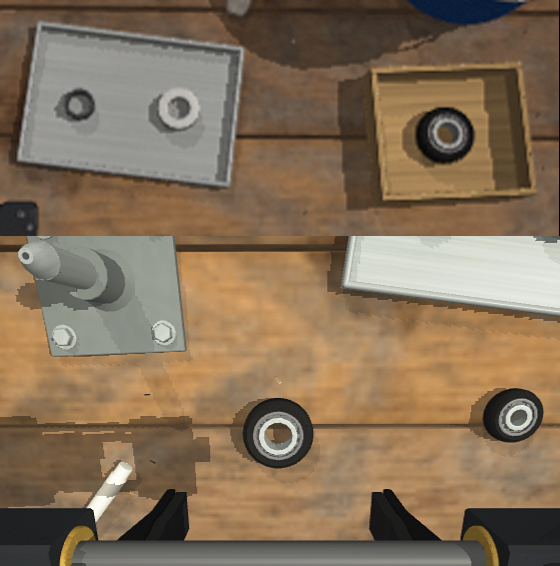

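The worn wheel lies in the box. The spare is at (278,433) in the montage, within 1 mm of the estimate. Grasp it.

Request:
step_arm --pt "1 0.005 0 -0.2 0" --pt "1 0.005 0 -0.4 0" --pt "1 0.005 0 -0.55 0" --pt "1 0.005 0 -0.61 0" --pt "1 0.005 0 -0.63 0" --pt "1 0.005 0 -0.63 0" --pt "1 0.005 0 -0.63 0" --pt "-1 0.005 0 -0.63 0" --pt "-1 0.005 0 -0.63 0" --pt "-1 0.005 0 -0.63 0" --pt "-1 0.005 0 -0.63 0" --pt "-1 0.005 0 -0.63 0" --pt "-1 0.005 0 -0.63 0" --pt "-1 0.005 0 -0.63 0"

```text
time_s: 25.15
position: [0.4201, 0.1836, 0.0114]
tcp_rot: [[1.0, 0.001, 0.001], [0.001, -1.0, 0.0], [0.001, -0.0, -1.0]]
force: [-0.6, 0.6, 7.3]
opening: 0.695
grasp_force: 30.0
```

Request:
step_arm --pt "-1 0 0 0.1 0" --pt "-1 0 0 0.3 0" --pt "-1 0 0 0.5 0" --pt "-1 0 0 0.63 0" --pt "-1 0 0 0.63 0" --pt "-1 0.48 0.53 0.63 0" --pt "-1 0.48 0.53 0.63 0" --pt "-1 0.48 0.53 0.63 0" --pt "-1 0.48 0.53 0.63 0" --pt "-1 0.48 0.53 0.63 0" --pt "-1 0.48 0.53 0.63 0" --pt "-1 0.48 0.53 0.63 0" --pt "-1 0.48 0.53 0.63 0" --pt "-1 0.48 0.53 0.63 0"

```text
time_s: 26.55
position: [0.5392, 0.3152, 0.1684]
tcp_rot: [[1.0, 0.0, -0.001], [0.0, -1.0, -0.0], [-0.001, 0.0, -1.0]]
force: [-0.5, -0.6, -0.8]
opening: 0.686
grasp_force: 30.0
```

```bash
python3 - <<'E'
from h import *
P=[]
for i in range(6): w=capture('wrist');P.append(read_state()['position'])
print(np.array(P).round(4)); cv2.imwrite('pics/w4.png',w['color'][...,::-1])
for x,y in((.5403,.316),): print(proj(w,[x,y,.104]))
E
```

```text
[[0.5395 0.3154 0.1686]
 [0.5397 0.3155 0.1688]
 [0.5398 0.3157 0.1688]
 [0.5399 0.3158 0.1688]
 [0.5399 0.3159 0.1688]
 [0.5399 0.3159 0.1688]]
[279.49783344 232.19261483]
```

View pics/w4.png

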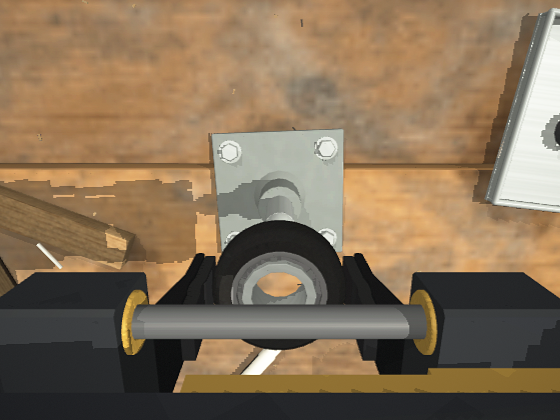

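The spare wheel is level in the jaws and lined up over the axle. Lower it with care.

Request:
step_arm --pt "-1 0.001 0 -0.08 0" --pt "-1 0.001 0 -0.16 0" --pt "-1 0.001 0 -0.22 0" --pt "-1 0.001 0 -0.26 0" --pt "-1 0.001 0 -0.3 0" --pt "-1 0.001 0 -0.34 0" --pt "-1 0.001 0 -0.38 0" --pt "-1 0.001 0 -0.38 0"

```text
time_s: 27.65
position: [0.5394, 0.3157, 0.0721]
tcp_rot: [[1.0, 0.001, -0.002], [0.001, -1.0, -0.001], [-0.002, 0.001, -1.0]]
force: [-0.1, -0.5, -0.2]
opening: 0.689
grasp_force: 30.0
```

No contact force. Lower to just above the shoulder, release, lift and look.

Request:
step_arm --pt "-1 0 0 -0.02 0" --pt "-1 0 0 -0.04 0" --pt "-1 0 0 -0.056 0" --pt "-1 0 0 -0.062 0" --pt "-1 0 0 -0.062 0"

```text
time_s: 28.15
position: [0.54, 0.316, 0.0578]
tcp_rot: [[1.0, 0.001, -0.0], [0.001, -1.0, -0.0], [-0.0, 0.0, -1.0]]
force: [-0.3, -0.4, -1.4]
opening: 0.685
grasp_force: 30.0
```

Request:
step_arm --pt "1 0 0 0 0" --pt "1 0 0 0 0" --pt "1 0 0 0 0" --pt "1 0 0 0 0" --pt "1 0 0 0 0" --pt "1 0 0 0.1 0" --pt "1 0 0 0.3 0" --pt "1 0 0 0.45 0" --pt "1 0 0 0.45 0" --pt "1 0 0 0.45 0"

```text
time_s: 29.15
position: [0.5406, 0.3162, 0.1718]
tcp_rot: [[1.0, 0.001, 0.002], [0.001, -1.0, 0.001], [0.002, -0.001, -1.0]]
force: [-0.9, -1.3, -0.5]
opening: 0.999
grasp_force: 0.0
```

Request:
step_arm --pt "0.45 0.2 -0.7 0 0" --pt "0.45 0.2 -0.7 0 0" --pt "0.45 0.2 -0.7 0 0" --pt "0.45 0.2 -0.7 0 0" --pt "0.45 0.2 -0.7 0 0" --pt "0.45 0.2 -0.7 0 0" --pt "0.45 0.2 -0.7 0 0"

```text
time_s: 29.85
position: [0.5889, 0.142, 0.1693]
tcp_rot: [[1.0, 0.002, -0.003], [0.002, -1.0, 0.0], [-0.003, -0.0, -1.0]]
force: [-0.4, 0.1, 0.7]
opening: 0.727
grasp_force: 0.0
```

Request:
step_arm --pt "0.45 0 -0.7 0 0" --pt "0.45 0 -0.7 0 0" --pt "0.45 0 -0.7 0 0" --pt "0.45 0 -0.7 0 0" --pt "0.45 0 -0.7 0 0" --pt "0.45 0 -0.7 0 0" --pt "0.45 0 -0.7 0 0"

```text
time_s: 30.55
position: [0.5897, -0.0318, 0.1703]
tcp_rot: [[1.0, 0.003, -0.001], [0.003, -1.0, 0.001], [-0.001, -0.001, -1.0]]
force: [0.1, 0.7, -0.3]
opening: 0.725
grasp_force: 0.0
```

```bash
python3 - <<'E'
from h import *
w=snap('wrist');t=snap('top');print(read_state()['position'])
c=lambda i,sl,f:cv2.resize(i[sl],None,fx=f,fy=f,interpolation=cv2.INTER_CUBIC)
a=c(t['color'],np.s_[165:225,95:165],4); s=c(snap('scene')['color'],np.s_[270:330,295:365],4)
im=np.zeros((240+330,560,3),np.uint8);im[:240,:280]=a;im[:240,280:]=s;im[240:]=w['color'][:330]
cv2.imwrite('pics/c4.png',im[...,::-1])
E
```

```text
[ 0.58995925 -0.03189385  0.17045212]
```

View pics/c4.png

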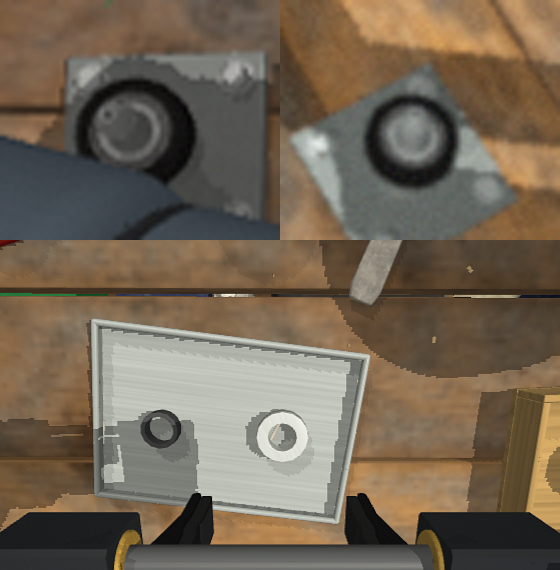

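The spare wheel sits on the axle around its shoulder, and the spacer is at (282,436) under the gripper. Pick the spacer up.

Request:
step_arm --pt "0.45 0 -0.006 -0.2 0" --pt "0.45 0 -0.006 -0.4 0" --pt "0.45 0 -0.006 -0.55 0" --pt "0.45 0 -0.006 -0.6 0" --pt "0.45 0 -0.006 -0.622 0" --pt "0.45 0 -0.006 -0.622 0" --pt "0.45 0 -0.006 -0.622 0" --pt "-1 0 -0.006 -0.622 0" --pt "-1 0 -0.006 -0.622 0" --pt "-1 0 -0.006 -0.622 0" --pt "-1 0 -0.006 -0.622 0" --pt "-1 0 -0.006 -0.622 0" --pt "-1 0 -0.006 -0.6 0" --pt "-1 0 -0.006 -0.5 0" --pt "-1 0 -0.006 -0.3 0" --pt "-1 0 -0.006 -0.1 0" --pt "-1 0 -0.006 0 0" --pt "-1 0 -0.006 0 0" --pt "-1 0 -0.006 0 0"

```text
time_s: 32.6
position: [0.5898, -0.0354, 0.1707]
tcp_rot: [[1.0, 0.001, 0.0], [0.001, -1.0, -0.0], [0.0, 0.0, -1.0]]
force: [-0.8, -0.0, -0.7]
opening: 0.497
grasp_force: 30.0
```

Request:
step_arm --pt "-1 -0.2 0.8 0 0" --pt "-1 -0.2 0.8 0 0" --pt "-1 -0.2 0.8 0 0" --pt "-1 -0.2 0.8 0 0" --pt "-1 -0.2 0.8 0 0" --pt "-1 -0.2 0.8 0 0" --pt "-1 -0.2 0.8 0 0" --pt "-1 -0.2 0.8 0 0"

```text
time_s: 33.4
position: [0.5405, 0.163, 0.1698]
tcp_rot: [[1.0, -0.001, -0.001], [-0.001, -1.0, -0.001], [-0.001, 0.001, -1.0]]
force: [-0.4, -1.0, -1.1]
opening: 0.495
grasp_force: 30.0
```

Request:
step_arm --pt "-1 0 0.6 0 0" --pt "-1 0 0.6 0 0" --pt "-1 0 0.6 0 0" --pt "-1 0 0.6 0 0" --pt "-1 0 0.6 0 0" --pt "-1 0 0.6 0 0" --pt "-1 0 0.6 0 0" --pt "-1 0 0.6 0 0" --pt "-1 0 0.6 0 0"

```text
time_s: 34.3
position: [0.5405, 0.3135, 0.1707]
tcp_rot: [[1.0, -0.001, -0.0], [-0.001, -1.0, -0.0], [-0.0, 0.0, -1.0]]
force: [-0.5, -0.7, -1.0]
opening: 0.495
grasp_force: 30.0
```

```bash
python3 - <<'E'
from h import *
for i in range(4): w=capture('wrist')
print(read_state()['position']); cv2.imwrite('pics/w5.png',w['color'][...,::-1])
E
```

```text
[0.54025757 0.31431314 0.17061691]
```

View pics/w5.png

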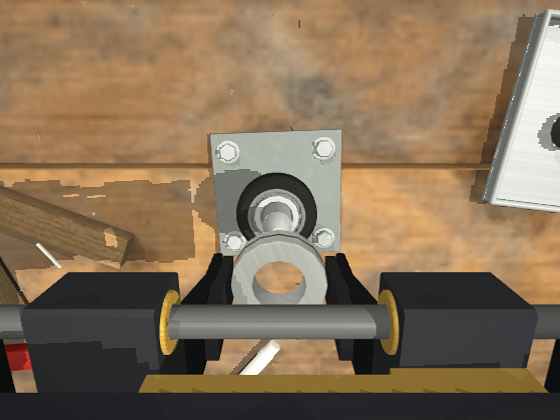

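The spacer is held level and the spare wheel sits like the old one did. Lower the spacer onto it.

Request:
step_arm --pt "-1 0 0.005 -0.06 0" --pt "-1 0 0.005 -0.12 0" --pt "-1 0 0.005 -0.18 0" --pt "-1 0 0.005 -0.24 0" --pt "-1 0 0.005 -0.3 0" --pt "-1 0 0.005 -0.34 0" --pt "-1 0 0.005 -0.36 0" --pt "-1 0 0.005 -0.368 0" --pt "-1 0 0.005 -0.368 0"

```text
time_s: 35.4
position: [0.5394, 0.3155, 0.0799]
tcp_rot: [[1.0, 0.001, -0.002], [0.001, -1.0, -0.001], [-0.002, 0.001, -1.0]]
force: [-3.1, -1.2, 7.1]
opening: 0.49
grasp_force: 30.0
```

Request:
step_arm --pt "1 0 0 0 0" --pt "1 0 0 0 0" --pt "1 0 0 0 0" --pt "1 0 0 0 0" --pt "1 0 0 0 0" --pt "1 0 0 0.1 0" --pt "1 0 0 0.3 0" --pt "1 0 0 0.37 0" --pt "0.2 0.22 -0.982 0.37 0" --pt "0.2 0.22 -0.982 0.37 0" --pt "0.2 0.22 -0.982 0.37 0" --pt "0.2 0.22 -0.982 0.37 0" --pt "0.2 0.22 -0.982 0.37 0" --pt "0.2 0.22 -0.982 0.37 0" --pt "0.2 0.22 -0.982 0.37 0" --pt "0.2 0.22 -0.982 0.37 0" --pt "0.2 0.22 -0.982 0.37 0"

```text
time_s: 37.1
position: [0.5945, 0.0721, 0.1709]
tcp_rot: [[1.0, 0.003, -0.001], [0.003, -1.0, 0.0], [-0.001, -0.0, -1.0]]
force: [0.1, -0.3, 0.3]
opening: 0.6
grasp_force: 0.0
```

```bash
python3 - <<'E'
from h import *
for i in range(3): w=capture('wrist')
print(read_state()['position'])
c=lambda i,sl,f:cv2.resize(i[sl],None,fx=f,fy=f,interpolation=cv2.INTER_CUBIC)
a=c(snap('top')['color'],np.s_[165:225,95:165],4); s=c(snap('scene')['color'],np.s_[270:330,295:365],4)
im=np.zeros((240+330,560,3),np.uint8);im[:240,:280]=a;im[:240,280:]=s;im[240:]=w['color'][:330]
cv2.imwrite('pics/c5.png',im[...,::-1])
E
```

```text
[0.59482352 0.07181063 0.17106412]
```

View pics/c5.png

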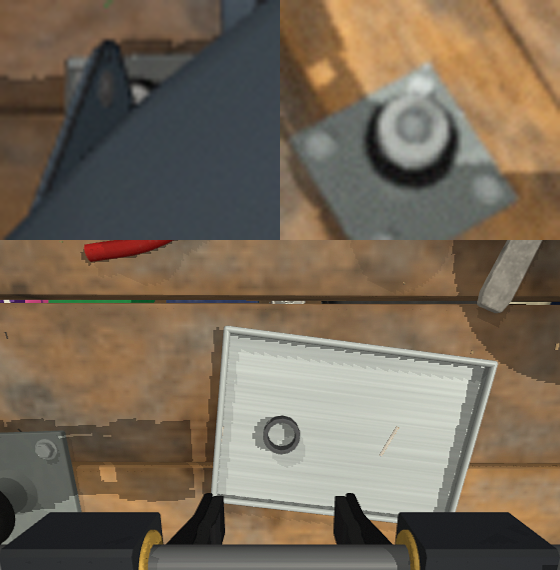

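The spacer sits on the wheel, and the collar is at (282,434) under the gripper. Pick it up.

Request:
step_arm --pt "0.2 0.002 -0.007 -0.2 0" --pt "0.2 0.002 -0.007 -0.4 0" --pt "0.2 0.002 -0.007 -0.55 0" --pt "0.2 0.002 -0.007 -0.6 0" --pt "0.2 0.002 -0.007 -0.628 0" --pt "0.2 0.002 -0.007 -0.628 0" --pt "0.2 0.002 -0.007 -0.628 0" --pt "-1 0.002 -0.007 -0.628 0" --pt "-1 0.002 -0.007 -0.628 0" --pt "-1 0.002 -0.007 -0.628 0" --pt "-1 0.002 -0.007 -0.628 0" --pt "-1 0.002 -0.007 -0.628 0" --pt "-1 0.002 -0.007 -0.6 0" --pt "-1 0.002 -0.007 -0.5 0" --pt "-1 0.002 -0.007 -0.3 0" --pt "-1 0.002 -0.007 -0.1 0" --pt "-1 0.002 -0.007 0 0" --pt "-1 0.002 -0.007 0 0" --pt "-1 0.002 -0.007 0 0"

```text
time_s: 39.25
position: [0.5953, 0.0685, 0.1714]
tcp_rot: [[1.0, 0.001, 0.0], [0.001, -1.0, -0.0], [0.0, 0.0, -1.0]]
force: [-0.6, -0.1, -0.5]
opening: 0.346
grasp_force: 30.0
```

Request:
step_arm --pt "-1 -0.22 0.984 0 0" --pt "-1 -0.22 0.984 0 0" --pt "-1 -0.22 0.984 0 0" --pt "-1 -0.22 0.984 0 0" --pt "-1 -0.22 0.984 0 0" --pt "-1 -0.22 0.984 0 0" --pt "-1 -0.22 0.984 0 0" --pt "-1 -0.22 0.984 0 0" --pt "-1 -0.22 0.984 0 0" --pt "-1 -0.22 0.984 0 0" --pt "-1 -0.22 0.984 0 0"

```text
time_s: 40.35
position: [0.5412, 0.3133, 0.171]
tcp_rot: [[1.0, -0.001, -0.0], [-0.001, -1.0, -0.0], [-0.0, 0.0, -1.0]]
force: [-0.1, 0.4, -1.5]
opening: 0.35
grasp_force: 30.0
```

```bash
python3 - <<'E'
from h import *
for i in range(4): w=capture('wrist')
print(read_state()['position']); cv2.imwrite('pics/w6.png',w['color'][...,::-1])
E
```

```text
[0.54087412 0.31416523 0.17119616]
```

View pics/w6.png

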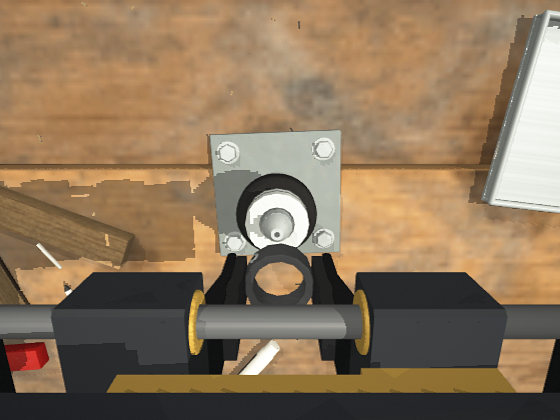

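The collar is held level and the spacer is on the axle, flat on the wheel. Lower the collar.

Request:
step_arm --pt "-1 -0.002 0.006 -0.06 0" --pt "-1 -0.002 0.006 -0.12 0" --pt "-1 -0.002 0.006 -0.18 0" --pt "-1 -0.002 0.006 -0.22 0" --pt "-1 -0.002 0.006 -0.26 0" --pt "-1 -0.002 0.006 -0.29 0" --pt "-1 -0.002 0.006 -0.302 0" --pt "-1 -0.002 0.006 -0.302 0" --pt "-1 -0.002 0.006 -0.302 0"

```text
time_s: 41.45
position: [0.5405, 0.3162, 0.096]
tcp_rot: [[1.0, 0.001, 0.001], [0.001, -1.0, 0.0], [0.001, -0.0, -1.0]]
force: [0.4, 1.2, -0.8]
opening: 0.344
grasp_force: 30.0
```

Request:
step_arm --pt "1 0 0 0 0" --pt "1 0 0 0 0" --pt "1 0 0 0 0" --pt "1 0 0 0 0" --pt "1 0 0 0 0" --pt "1 0 0 0.1 0" --pt "1 0 0 0.3 0" --pt "1 0 0 0.5 0" --pt "1 0 -0.6 0.5 0" --pt "1 0 -0.9 0.5 0" --pt "1 0 -0.9 0.5 0" --pt "1 0 -0.9 0.5 0" --pt "1 0 -0.9 0.5 0" --pt "1 0 -0.9 0.5 0" --pt "1 0 -0.9 0.5 0" --pt "1 0 -0.9 0.5 0"

```text
time_s: 43.05
position: [0.5401, 0.0922, 0.2206]
tcp_rot: [[1.0, 0.002, -0.0], [0.002, -1.0, 0.001], [-0.0, -0.001, -1.0]]
force: [0.1, -0.1, -0.6]
opening: 0.998
grasp_force: 0.0
```

Request:
step_arm --pt "1 -0.2 -1 0 0" --pt "1 -0.4 -1 0 0" --pt "1 -0.4 -1 0 0" --pt "1 -0.4 -1 0 0" --pt "1 -0.4 -1 0 0" --pt "1 -0.4 -1 0 0" --pt "1 -0.4 -1 0 0"

```text
time_s: 43.75
position: [0.4402, -0.1602, 0.2207]
tcp_rot: [[1.0, -0.001, 0.001], [-0.001, -1.0, -0.001], [0.001, 0.001, -1.0]]
force: [1.1, 0.2, -0.0]
opening: 0.999
grasp_force: 0.0
```

```bash
python3 - <<'E'
from h import *
c=lambda i,sl,f:cv2.resize(i[sl],None,fx=f,fy=f,interpolation=cv2.INTER_CUBIC)
t=snap('top');k=snap('scene')
a=c(t['color'],np.s_[165:225,95:165],4); s=c(k['color'],np.s_[270:330,295:365],4)
a0,s0=[cv2.imread(f'pics/{n}0.png')[...,::-1] for n in('top','scene')]
im=np.vstack([np.hstack([a,s]),np.hstack([c(a0,np.s_[165:225,95:165],4),c(s0,np.s_[270:330,295:365],4)])])
cv2.imwrite('pics/c6.png',im[...,::-1])
st=read_state();print(st['time_s'],st['position'],st['force'])
E
```

```text
43.85 [ 0.44062119 -0.15794197  0.22054753] [0.5213809  1.30904523 0.54818374]
```

View pics/c6.png

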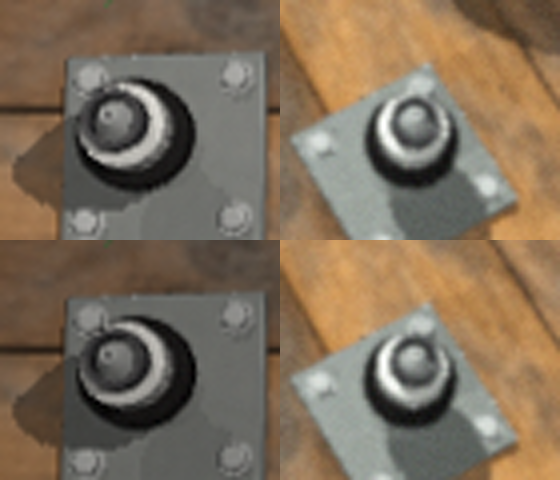

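The rebuilt stack (top row of the picture) matches the starting stack (bottom row) in both views, closed and level, and the arm is clear. Hand in.

```bash
python3 -c "
from rig import *
print(hand_in())"
```

```text
the job is handed in; nothing more can be done
None
```

The job is handed in: the spare wheel is on the axle with the spacer and collar seated above it, matching the original stack in both camera views; the worn wheel is in the scrap box and the arm is clear (about 44 s used; the hand-in returned no verdict).

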